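# Load a coupon carrier and cam-lock its keeper leg

## Robot

A 7-joint arm with a two-finger parallel gripper is mounted at the origin on a cart in front of the work surface, level with it; the furniture and walls round the work are solid. World frame = base frame: x ahead of the robot, y to its left, z up, the work surface at z = 0. Lengths are in mm, angles in rad, forces in N, time in s.
With the tool pointing down it reaches from about 350 to 900 mm from the base axis. Payload 7.2 kg.
Tool frame: the origin (TCP) lies midway between the tips of the shut fingers; the grasp point (between the pads) lies 19 mm behind it; z points along the fingers, y is the line along which they close (so a half turn about z gives the same grasp; the last joint's range is limited). The gripper opens to 88 mm and grips with 3 to 60 N. Pads are 20 mm wide; open, the fingers measure 115 mm over their backs; the gripper's body (75 mm by 178 mm) begins 61 mm behind the grasp point.
Start: joints at [1.142, 0.411, -0.013, 1.596, 0.006, 1.134, -0.082], TCP at [220.628, -584.767, 201.753] pointing down, gripper open.
Joint ranges: [-2.95, 2.95], [-0.29, 1.99], [-1.47, 1.44], [0.14, 2.54], [-1.03, 4.17], [0.13, 1.85], [-2.86, 2.86]. Speed limits (rad/s): [2.39, 2.39, 3.01, 3.01, 3.14, 3.14, 3.14].

## Interface

Orientations are given as a unit quaternion [w, x, y, z].
In Python, from station import state, snapshot, get_calibration, sign_off gives the robot as it stands.
- The arm moves only by the tool send_rows, never from a script. Its argument "motion" is a list that holds one entry, the list of rows, each a list of 7 numbers: the finger opening in mm, from 0 to 87.8, then the shift along the tool's x, y, z in mm, then the turn, a rotation vector about the tool's x, y, z in rad. A call has 1 to 12 rows; each row is the pose to reach, as a shift and turn from the pose commanded when the call began, along the tool's axes at that moment; what a row does not reach only later rows make up. A row lasts 1/10 s, in which the tool goes at most 50 mm and 8.59 degrees, less where a joint would pass 70% of its speed; a pose out of reach is approached as far as the arm can. A call with a gripper value outside its range is refused whole. The fingers move at their own pace and stop on an object; "force" is the grip in N (left out, the last holds). Time passes only in rows, so rows that repeat a pose let the fingers close. It gives the time, the measured TCP pose, the force, the opening and the grip force at its end, in the units of the state.
- state(): the state, without advancing time (a new reading comes with each control period).
- snapshot(name): name is "scene" or "top" or "wrist"; returns the picture (480x640x3 uint8, red, green, blue); there is no depth.
- get_calibration(name): a dict with "fx", "fy", "cx", "cy" (pixels), "k1" (the pictures are not rectified: a ray, as slopes to the right and down, at radius r is drawn at 1 + k1 r^2 times it, then the intrinsics apply), "R" (3x3) and "t" (3): a world point X has camera coordinates R X + t; the wrist camera has in their place "mount" (4x4, takes a point from camera to tool coordinates, whose origin is the TCP and whose axes are the flange's). Camera axes: x right, y down, z forward; pixel columns grow to the right and rows downward; lengths in mm; the calibration is good to about 2 mm. A picture is of the moment at which its call begins: read the wrist's pose just before it. get_calibration takes no time and is no camera call.
- sign_off(): hands the job in; it is judged then, once.
The state is a dict: "time_s": time; "joint_pos": joint angles; "qd": joint speeds; "tau": joint torques, N m; "tool_pos": TCP position; "ee_rot": TCP orientation; "force": force on the tool from outside, world axes, zero at the start; "moment": the same for the moment, N m; "grip_width": finger opening in mm; "grip_force": force on a finger pad.
Only numpy, scipy, OpenCV 4.12 (cv2) and the standard library are available. Lean on these libraries where they do the work, as an engineer would, in place of code of your own. Each camera call takes 0.05 s, during which the arm holds its last target. There are 200 camera calls.

## Task

Take the copper coupon out of the blue draining stand and lower it on edge, without dropping it, fully home in the free middle slot of the black carrier. Then push the carrier's spring-loaded keeper leg in until its index lines up with the red mark on the rail, and, holding it there, squeeze the red cam lever fully closed against the thumb rest. Finish still pinching lever and thumb rest, with the leg on the mark, so that I can fit the lock screw; leave the other coupons standing where they are.

Things in the scene. Friction and masses are not known exactly. Their poses are not given: they have to be found in the camera images.
- rack: Black five-slot coupon carrier with aluminium end wall and rail, fixed, 108 mm (x) by 234 mm (y, -124 to +110). Origin on the table; z up; +y runs from the rail's free end to the end wall. Slots along y at x = -36, -18, 0, 18, 36 mm, 9 mm wide, floors at z = 10 mm, between 9 mm ribs with round crests at z = 24 mm; the outermost two hold coupons. End wall: inner face y = 102, top z = 40 mm.
- middle_slot (a point): Floor of the middle slot (z = 10 mm), at the place along it where the centre of a coupon's lower edge belongs; axes as the carrier's.
- copper_coupon: Copper-coloured flat plate, 6 mm thick (its x), 60 mm long (its y), 50 mm high (its z), 0.16 kg, standing on edge in one of the two outer slots of the blue stand. Origin at the centre of its lower edge; upper edge 50 mm above it.
- drain_stand: Blue base with three slots like those of the carrier (white ribs, crests at z = 24 mm, floors at z = 10 mm, slots along its y at x = -18, 0, +18 mm), 72 x 66 mm, fixed; origin on the table top. The copper and a steel coupon stand in its two outer slots, 36 mm apart.
- steel_coupon: Steel coupon of the same size in the other outer slot of the blue stand; leave it there.
- coupon_near: Steel coupon of the same size standing in the carrier's slot at x = -36 mm; leave it there.
- coupon_far: Aluminium coupon of the same size standing in the carrier's slot at x = +36 mm; leave it there.
- keeper_leg (a joint): Travel of the keeper leg along the carrier's +y in m: 0 = out (as found), 0.035 = index on the red mark, 0.041 = end stop. A spring pushes it back to 0 (2.4 N at 0, 3.8 N at the mark). It is a steel slide on the rail with a 96 mm wide crossbar (top at z = 37 mm) that keeps the coupons in; it carries the grey thumb rest and the red cam lever.
- leg_index (a point): The white index lines on the leg's two small side wings; a point on the rail's centre line at the rail's top, moving with the leg.
- red_mark (a point): The red length mark across the rail, on its centre line at the rail's top (z = 14 mm). Axes as the carrier's: the leg is on the mark when leg_index has the same y.
- thumb_rest: Grey upright tab at the outer (-y) end of the leg, 22 mm wide (x), 6 mm thick (y), top at z = 83 mm over the table; push and pinch it on its outer face. Its origin is in its middle plane, 40.5 mm over the table.
- rest_face (a point): Point on the thumb rest's outer (-y) face where a finger pad should lie, 70 mm over the table and 28 mm outside (-y of) leg_index; the rail's axis passes under it.
- lever_handle: Red upright handle of the cam lever, 22 mm wide, 6 mm thick, with an 8 mm round bar across its top; origin next to the pivot, which lies 32 mm over the table and 26 mm in (+y) from the outer face of the thumb rest. Open, it leans over to +y, away from the thumb rest.
- lever_tip (a point): Point on the +y side of the round bar at the lever's top, 47 mm from the pivot, about 78 mm over the table when closed; here a pad bears on the lever. Measured along y from rest_face it is 31 mm away when closed and about 51 mm when fully open.
- cam_lever (a joint): Angle of the cam lever in rad: 0 = closed (upright, parallel to the thumb rest, cam clamping the leg on the rail), 0.45 = fully open. It stays where it is left; the last 0.2 rad bite on the rail and hold the leg against its spring.
There are look-alikes about, which are no part of the job. Leave any pink look-alike of the coupon_far alone.

How it is judged (in metres and radians):
On the way, in this order (a step that is already met when the one before it is completed fails the run):
1. the copper coupon stands on edge, home in the middle slot, and is let go (x of copper_coupon in the frame of middle_slot between -0.004 and 0.004 m and y of copper_coupon in the frame of middle_slot between -0.012 and 0.012 m and z of copper_coupon in the frame of middle_slot below 0.003 m and angle between copper_coupon's own z axis and vertical below 0.2 rad and angle between the x axis of copper_coupon and the x axis of rack, either way round below 0.15 rad and contact force between the fingers and copper_coupon below 0.2 N and linear speed of copper_coupon below 0.02 m/s), for 0.2 s.
2. the keeper leg is held with its index on the red mark (within 5 mm) while the cam lever is still open (y of leg_index in the frame of red_mark between -0.005 and 0.005 m and value of joint cam_lever above 0.25 rad and contact force between the fingers and thumb_rest above 0.5 N), for 0.2 s.
At the end, for the whole second after the job is handed in: Copper coupon upright and home in the middle slot (4 mm across, 12 mm along, 3 mm in height); leg index at rest within 3 mm of the red mark; cam lever closed below 0.06 rad; fingers press thumb rest and lever handle with over 3 N each; other coupons stand (x of copper_coupon in the frame of middle_slot between -0.004 and 0.004 m and y of copper_coupon in the frame of middle_slot between -0.012 and 0.012 m and z of copper_coupon in the frame of middle_slot below 0.003 m and angle between each of copper_coupon, steel_coupon, coupon_near, coupon_far's own z axis and vertical below 0.2 rad and angle between the x axis of copper_coupon and the x axis of rack, either way round below 0.15 rad and y of leg_index in the frame of red_mark between -0.003 and 0.003 m and value of joint cam_lever below 0.06 rad and contact force between the fingers and thumb_rest above 3 N and contact force between the fingers and lever_handle above 3 N and velocity of joint keeper_leg between -0.005 and 0.005 m/s); the arm keeps its last pose, push and grip.
It fails at once if another coupon is disturbed (moved more than 15 mm or tipped) ((distance of steel_coupon from where it was at the start of the episode above 0.015 m or angle between steel_coupon's own z axis and vertical above 0.3 rad) or (distance of coupon_near from where it was at the start of the episode above 0.015 m or angle between coupon_near's own z axis and vertical above 0.3 rad) or (distance of coupon_far from where it was at the start of the episode above 0.015 m or angle between coupon_far's own z axis and vertical above 0.3 rad)).
It fails at once if the copper coupon is dropped (falls freely at more than 0.4 m/s) (contact force between the fingers and copper_coupon below 0.05 N and linear speed of copper_coupon above 0.4 m/s).
It also fails if it takes over 67 s, if anything falls off the work surface, if the arm or the gripper's body presses on something with over 40 N, if the wrist force passes 120 N, or if a joint passes its speed limit or range.

## Working session

There is one attempt and no reset: what is moved stays moved. The work goes in short steps, Python scripts to look and compute and a tool call to move; the robot and the scene stay as the last step left them, time stands still between calls to the robot, and variables do not carry over. Pictures are saved under pics/ and viewed, at most 10 in all, crops included, and the job is handed in when it is done.

Besides the shell and the picture viewer there is one more tool, called after "Call:" as name(argument=value, ...) on one line, values as JSON. send_rows: Moves the arm, as the interface text tells. Its arguments: {"type":"object","properties":{"motion":{"type":"array","items":{"type":"array","items":{"type":"array","items":{"type":"number"}}}},"force":{"type":"number"}},"required":["motion"]}

```bash
ls; mkdir -p pics
cat > h.py <<'E'
import numpy as np, cv2
from scipy.spatial.transform import Rotation as Ro
from station import state, snapshot, get_calibration, sign_off
def snap(n,f):
    s=state(); im=snapshot(n); cv2.imwrite('pics/'+f,im[:,:,::-1]); return s,im
def tool(s):
    q=s['ee_rot']; return Ro.from_quat([q[1],q[2],q[3],q[0]]).as_matrix(), np.array(s['tool_pos'])
def ray(n,uv,s=None):
    c=get_calibration(n); p=np.array([(uv[0]-c['cx'])/c['fx'],(uv[1]-c['cy'])/c['fy']]); q=p.copy()
    for _ in range(20): q=p/(1+c['k1']*(q@q))
    d=np.array([*q,1.])
    if n=='wrist':
        M=np.array(c['mount']); R,t=tool(s); return R@M[:3,3]+t, R@M[:3,:3]@d
    R=np.array(c['R']); return -R.T@np.array(c['t']), R.T@d
def onz(n,uv,z,s=None):
    o,d=ray(n,uv,s); return o+d*(z-o[2])/d[2]
def proj(n,X,s=None):
    c=get_calibration(n); X=np.array(X,float)
    if n=='wrist':
        M=np.array(c['mount']); R,t=tool(s); p=M[:3,:3].T@(R.T@(X-t)-M[:3,3])
    else: p=np.array(c['R'])@X+np.array(c['t'])
    q=p[:2]/p[2]; q=q*(1+c['k1']*(q@q)); return q*[c['fx'],c['fy']]+[c['cx'],c['cy']]
def shift(s,X): # world target -> tool shift
    R,t=tool(s); return R.T@(np.array(X)-t)
E
python3 - <<'E'
from h import *
s,a=snap('top','top.png'); s,b=snap('scene','scene.png')
cv2.imwrite('pics/both.png',np.vstack([a,b])[:,:,::-1])
print(s)
for n in('top','scene','wrist'): print(n,{k:np.round(v,3).tolist() for k,v in get_calibration(n).items()})
E
```

```text
pics
{'time_s': 0.05, 'joint_pos': array([ 1.14181065,  0.41191054, -0.01271096,  1.59700374,  0.00562139,
        1.13432096, -0.08220846]), 'qd': array([ 2.72925711e-04, -1.56089672e-04,  5.45748396e-05, -1.54737467e-03,
        2.72272870e-04, -1.70704649e-03,  1.43515723e-03]), 'tau': array([ 4.43421275e-03, -5.89654398e+01,  6.44942857e-01, -2.92030996e+01,
       -5.39305026e-02,  1.46458959e-02,  7.96293011e-05]), 'tool_pos': array([ 220.39551254, -584.28593887,  200.91900338]), 'ee_rot': array([-7.75672336e-04,  9.83770811e-01,  1.79427827e-01, -2.09389925e-04]), 'force': array([ 0.32150266, -0.47534888, -0.72293611]), 'moment': array([-0.00720263,  0.03140813,  0.00627076]), 'grip_force': 0.0, 'grip_width': 87.86481358740471}
top {'fx': 473.427, 'fy': 473.427, 'cx': 321.294, 'cy': 239.576, 'k1': -0.082, 'R': [[-0.004, -1.0, -0.003], [-0.997, 0.004, -0.077], [0.077, 0.003, -0.997]], 't': [56.769, 462.271, 890.109]}
scene {'fx': 525.614, 'fy': 525.614, 'cx': 316.401, 'cy': 247.185, 'k1': -0.109, 'R': [[-0.687, -0.726, -0.015], [-0.492, 0.481, -0.725], [0.534, -0.491, -0.688]], 't': [375.71, 278.72, 665.333]}
wrist {'fx': 347.06, 'fy': 347.06, 'cx': 319.865, 'cy': 236.378, 'k1': -0.039, 'mount': [[0.001, -0.965, -0.26, 70.296], [1.0, 0.0, 0.002, 0.961], [-0.002, -0.26, 0.965, -182.609], [0.0, 0.0, 0.0, 1.0]]}
```

View pics/top.png

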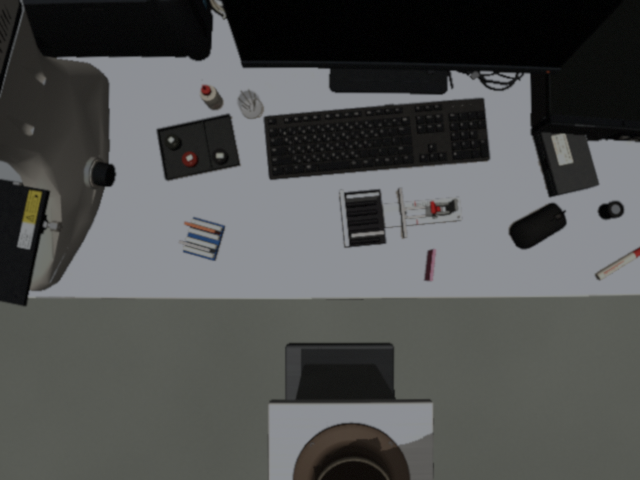

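View pics/scene.png

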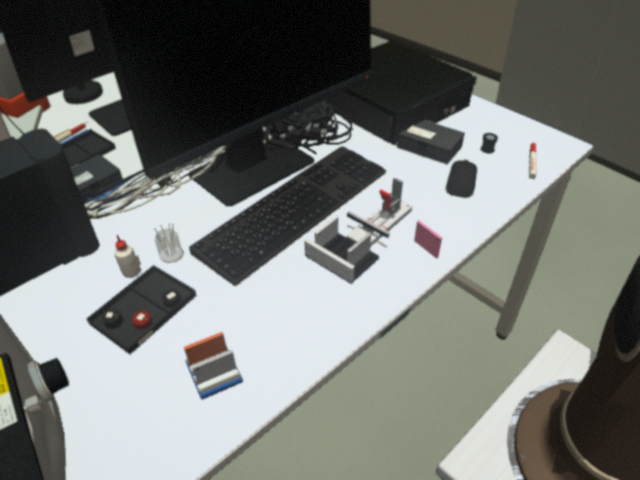

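Top view: the blue stand is at about (203,240), with the copper coupon in its upper slot (202,227) and the steel one below it (198,245). The carrier is at (365,217), with its rail running right to (460,205) and the red lever at (435,208). Candidates for the copper coupon are the orange plate at top(202,227)/scene(206,348), the pink plate at top(430,265), and red things such as the knob (190,158) and the bottle (208,92). I choose the orange plate in the blue stand. The pink plate stands alone on the table and is left alone.

Run:
```python
from h import *
a=cv2.imread('pics/top.png'); h=cv2.cvtColor(a,cv2.COLOR_BGR2HSV)
def blobs(m,n,z):
    c,_=cv2.findContours(m,cv2.RETR_EXTERNAL,cv2.CHAIN_APPROX_NONE)
    for k in c:
        if cv2.contourArea(k)>25:
            r=cv2.minAreaRect(k); print(n,np.round(r[0],1),np.round(r[1],1),round(r[2],1),'->',onz('top',r[0],z).round(1))
            b=cv2.boxPoints(r); print('   corners',[onz('top',p,z)[:2].round(0).tolist() for p in b])
blobs(cv2.inRange(h,(5,100,60),(20,255,255)),'copper',60)
blobs(cv2.inRange(h,(100,80,40),(125,255,255)),'blue',10)
blobs(cv2.inRange(h,(0,150,80),(5,255,255)),'red',60)
for n,uv,z in [('wall',(346,218),40),('slotblock',(365,217),24),('cross',(404,213),37),('railend',(461,205),14),('lever',(435,208),75)]: print(n,onz('top',uv,z).round(1))
c1=a[200:270,165:245]; c2=a[170:260,330:470]
cv2.imwrite('pics/c1.png',np.vstack([cv2.resize(c1,(560,490),interpolation=2)[:280],][0:1]) )
A=cv2.resize(c1,(343,300),interpolation=cv2.INTER_CUBIC);B=cv2.resize(c2,(467,300),interpolation=cv2.INTER_CUBIC)
cv2.imwrite('pics/crops.png',cv2.convertScaleAbs(np.hstack([A,B])[:,:800],alpha=1.5))
```

```text
copper [199.9 227.3] [31.   2.9] 15.9 -> [482.7 278.7  60. ]
   corners [[488.0, 307.0], [493.0, 306.0], [477.0, 250.0], [472.0, 251.0]]
blue [205.6 238.8] [14.6 34.3] 84.8 -> [465.4 280.2  10. ]
   corners [[477.0, 315.0], [483.0, 248.0], [454.0, 245.0], [448.0, 312.0]]
red [435. 207.] [ 8. 10.] 0.0 -> [ 518.8 -155.3   60. ]
   corners [[509.0, -148.0], [528.0, -148.0], [528.0, -163.0], [509.0, -162.0]]
red [205.7  89.6] [7.2 6.7] 26.6 -> [746.2 273.8  60. ]
   corners [[744.0, 283.0], [755.0, 277.0], [749.0, 265.0], [737.0, 270.0]]
wall [501.2   8.4  40. ]
slotblock [505.  -28.7  24. ]
cross [ 510.8 -101.5   37. ]
railend [ 529.4 -217.7   14. ]
lever [ 514.7 -151.6   75. ]
```

View pics/crops.png

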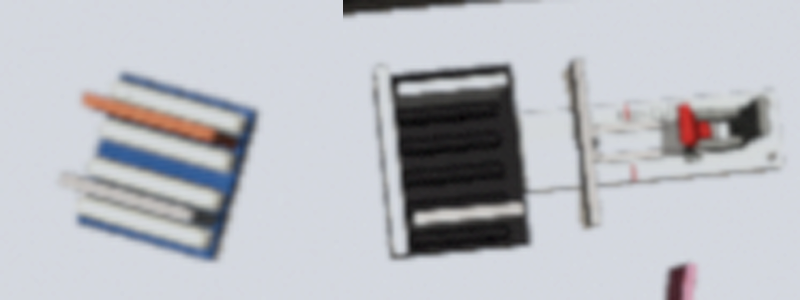

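The crop confirms the orange plate in the upper slot of the blue stand as the copper coupon. The steel coupon is in the lower slot. The carrier's middle slot is free, its coupons are in the outer slots, and the red marks on the rail show at about crop (627,112) and (633,173).

```bash
cat >> h.py <<'E'
def to(X,ydeg): # shift and turn to world X with tool y at heading ydeg, pointing down
    s=state(); R,t=tool(s); a=np.radians(ydeg); y=np.array([np.cos(a),np.sin(a),0]); z=np.array([0,0,-1.])
    T=np.stack([np.cross(y,z),y,z],1); print('at',t.round(1),'f',np.round(s['force'],1),'w',round(s['grip_width'],1),'t',s['time_s'])
    print('shift',shift(s,X).round(1),'turn',Ro.from_matrix(R.T@T).as_rotvec().round(3))
E
python3 -c "
from h import *
to([430,-150,250],-40)"
```

```text
at [ 220.4 -584.3  201. ] f [-0.3  0.8  0. ] w 88.0 t 0.1
shift [ 349.4 -332.4  -48.6] turn [-0.001 -0.    -0.512]
```

Call:
send_rows(motion=[[[88, 350, -332, -48, 0, 0, -0.51]]])

```text
time_s: 0.2
tool_pos: [238.0, -543.3, 204.9]
ee_rot: [-0.0, 0.968, 0.249, -0.002]
force: [0.2, -0.4, -0.8]
grip_width: 87.9
grip_force: 0.0
```

```bash
python3 -c "
from h import *
to([430,-150,250],-40)"
```

```text
at [ 238.  -543.3  204.9] f [ 0.2 -0.4 -0.8] w 87.9 t 0.2
shift [ 357.9 -251.8  -45.9] turn [-0.002  0.003 -0.369]
```

Call:
send_rows(motion=[[[80, 358, -252, -45, 0, 0, -0.37], [80, 358, -252, -45, 0, 0, -0.37], [80, 358, -252, -45, 0, 0, -0.37], [80, 358, -252, -45, 0, 0, -0.37], [80, 358, -252, -45, 0, 0, -0.37], [80, 358, -252, -45, 0, 0, -0.37], [80, 358, -252, -45, 0, 0, -0.37], [80, 358, -252, -45, 0, 0, -0.37], [80, 358, -252, -45, 0, 0, -0.37], [80, 358, -252, -45, 0, 0, -0.37]]])

```text
time_s: 1.2
tool_pos: [433.6, -139.7, 252.4]
ee_rot: [-0.0, 0.903, 0.43, 0.001]
force: [-0.2, -0.8, -0.4]
grip_width: 80.1
grip_force: 0.0
```

```bash
python3 -c "
from h import *
to([483,279,190],-15.7)"
```

```text
at [ 433.6 -139.7  252.4] f [-0.2 -0.8 -0.4] w 80.1 t 1.2
shift [ 356.1 -225.5   63. ] turn [ 0.001 -0.002 -0.408]
```

Call:
send_rows(motion=[[[24, 356, -225, 63, 0, 0, -0.41], [24, 356, -225, 63, 0, 0, -0.41], [24, 356, -225, 63, 0, 0, -0.41], [24, 356, -225, 63, 0, 0, -0.41], [24, 356, -225, 63, 0, 0, -0.41], [24, 356, -225, 63, 0, 0, -0.41], [24, 356, -225, 63, 0, 0, -0.41], [24, 356, -225, 63, 0, 0, -0.41], [24, 356, -225, 63, 0, 0, -0.41], [24, 356, -225, 63, 0, 0, -0.41], [24, 356, -225, 63, 0, 0, -0.41]]])

```text
time_s: 2.3
tool_pos: [484.3, 271.8, 187.8]
ee_rot: [0.0, 0.799, 0.602, -0.001]
force: [0.4, -0.4, -0.2]
grip_width: 23.9
grip_force: 0.0
```

Run:
```python
from h import *
s,a=snap('wrist','w1.png'); print(s['tool_pos'],s['grip_width'],proj('wrist',[483,279,60],s))
```

```text
[484.33416024 271.83473438 187.82451658] 23.898710412959822 [316.0941102  214.06428541]
```

View pics/w1.png

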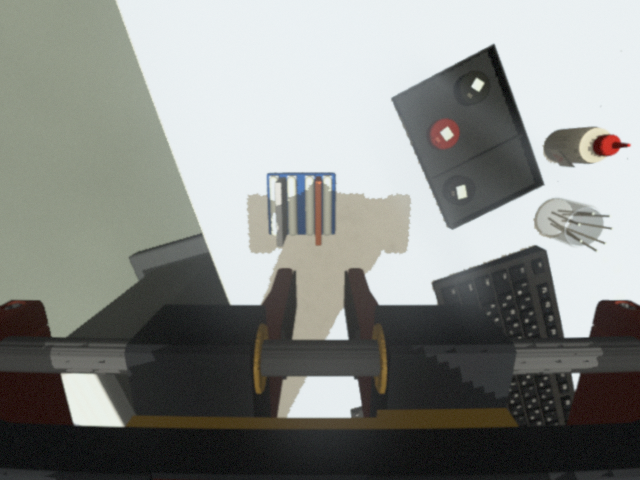

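Wrist view: the blue stand spans (267,173)–(335,235), with the steel coupon at column 280 and the copper one at column 318, rows 178–245. Both are parallel to the finger planes. I now measure the copper in this view.

Run:
```python
from h import *
a=cv2.imread('pics/w1.png'); h=cv2.cvtColor(a,cv2.COLOR_BGR2HSV); s=state()
m=cv2.inRange(h,(3,80,40),(20,255,255)); m[300:]=0;m[:150]=0; m[:,:260]=0; m[:,350:]=0
for r in range(170,252,5):
    c=np.where(m[r])[0]; print(r,(c.min(),c.max()) if len(c) else None,end=' ')
print()
b=cv2.inRange(h,(95,90,40),(125,255,255)); b[300:]=0; b[:,:250]=0;b[:,350:]=0
ys,xs=np.where(b); r=cv2.minAreaRect(np.c_[xs,ys].astype(np.float32)); print(r)
for p in cv2.boxPoints(r): print(onz('wrist',p,8,s).round(1))
print('stand c',onz('wrist',r[0],8,s).round(1))
ys,xs=np.where(m); print(ys.min(),ys.max())
for uv in [(318,ys.min()),(318,ys.max())]: print(onz('wrist',uv,60,s).round(1),onz('wrist',uv,10,s).round(1))
```

```text
170 None 175 None 180 (np.int64(319), np.int64(319)) 185 (np.int64(316), np.int64(320)) 190 (np.int64(316), np.int64(320)) 195 (np.int64(315), np.int64(320)) 200 (np.int64(315), np.int64(320)) 205 (np.int64(316), np.int64(320)) 210 (np.int64(316), np.int64(320)) 215 (np.int64(316), np.int64(320)) 220 (np.int64(316), np.int64(320)) 225 (np.int64(316), np.int64(320)) 230 (np.int64(315), np.int64(320)) 235 (np.int64(316), np.int64(320)) 240 (np.int64(316), np.int64(320)) 245 None 250 None 
((300.5, 203.0), (58.0, 67.0), 90.0)
[443.  322.6   8. ]
[509.6 303.4   8. ]
[493.1 243.7   8. ]
[423.5 263.7   8. ]
stand c [467.5 283.9   8. ]
180 244
[493.7 307.2  60. ] [492.  302.2  10. ]
[477.2 250.2  60. ] [472.9 236.   10. ]
```

```bash
python3 -c "
from h import *
to([485.2,279,30],-15.7)"
```

```text
at [484.7 271.  188.2] f [-0.1 -0.8 -0.7] w 24.2 t 2.35
shift [  8.1  -1.7 158.2] turn [-0.     0.002 -0.007]
```

Call:
send_rows(motion=[[[24, 8, -1.7, 40, 0, 0, 0], [24, 8, -1.7, 80, 0, 0, 0], [24, 8, -1.7, 100, 0, 0, 0], [24, 8, -1.7, 115, 0, 0, 0], [24, 8, -1.7, 130, 0, 0, 0], [24, 8, -1.7, 145, 0, 0, 0], [24, 8, -1.7, 155, 0, 0, 0], [24, 8, -1.7, 158, 0, 0, 0], [24, 8, -1.7, 158, 0, 0, 0]]])

```text
time_s: 3.25
tool_pos: [485.0, 280.9, 30.6]
ee_rot: [-0.0, 0.799, 0.602, -0.0]
force: [-0.1, 0.7, 0.2]
grip_width: 24.0
grip_force: 0.0
```

Call:
send_rows(motion=[[[0, 0, 0, 0, 0, 0, 0], [0, 0, 0, 0, 0, 0, 0], [0, 0, 0, 0, 0, 0, 0], [0, 0, 0, 0, 0, 0, 0], [0, 0, 0, 0, 0, 0, 0], [0, 0, 0, 0, 0, 0, 0]]], force=25)

```text
time_s: 3.85
tool_pos: [485.4, 281.1, 31.2]
ee_rot: [0.0, 0.799, 0.602, 0.0]
force: [-0.6, -1.0, 5.3]
grip_width: 5.6
grip_force: 25.0
```

```bash
python3 -c "
from h import *
to([485.2,279,30],-15.7)"
```

```text
at [485.4 281.1  31.2] f [-0.6 -1.   5.3] w 5.6 t 3.85
shift [-2.1  0.4  1.2] turn [ 0.001 -0.001 -0.006]
```

Call:
send_rows(motion=[[[0, 0, 0, -8, 0, 0, 0], [0, 0, 0, -18, 0, 0, 0], [0, 0, 0, -30, 0, 0, 0], [0, 0, 0, -50, 0, 0, 0], [0, 0, 0, -80, 0, 0, 0], [0, 0, 0, -110, 0, 0, 0], [0, 0, 0, -130, 0, 0, 0], [0, 0, 0, -135, 0, 0, 0]]])

```text
time_s: 4.65
tool_pos: [486.1, 281.7, 168.8]
ee_rot: [0.0, 0.799, 0.601, 0.002]
force: [-0.0, -0.2, -1.6]
grip_width: 5.7
grip_force: 25.0
```

```bash
python3 -c "
from h import *
to([509,-40,165],7)"
```

```text
at [486.1 281.7 168.8] f [-0.  -0.2 -1.6] w 5.7 t 4.65
shift [-302.9  111.     3.3] turn [ 0.004 -0.002 -0.402]
```

```bash
python3 -c "
from h import *
to([515,-80,165],7)"
```

```text
at [486.1 281.7 168.8] f [-0.  -0.2 -1.6] w 5.7 t 4.65
shift [-339.6  127.8    3.2] turn [ 0.004 -0.002 -0.402]
```

Call:
send_rows(motion=[[[0, -30, 11, 3, 0, 0, -0.06], [0, -70, 26, 3, 0, 0, -0.14], [0, -110, 41, 3, 0, 0, -0.22], [0, -150, 56, 3, 0, 0, -0.3], [0, -190, 71, 3, 0, 0, -0.36], [0, -230, 86, 3, 0, 0, -0.4], [0, -270, 101, 3, 0, 0, -0.4], [0, -305, 115, 3, 0, 0, -0.4], [0, -330, 124, 3, 0, 0, -0.4], [0, -340, 128, 3, 0, 0, -0.4], [0, -340, 128, 3, 0, 0, -0.4]]])

```text
time_s: 5.75
tool_pos: [513.7, -82.6, 162.2]
ee_rot: [-0.0, 0.664, 0.747, -0.0]
force: [0.3, -0.3, -2.9]
grip_width: 5.7
grip_force: 25.0
```

Run:
```python
from h import *
s,a=snap('wrist','w2.png'); print(s['tool_pos'],s['grip_width'],s['force'],proj('wrist',[506,-30,10],s)); np.save('s2.npy',s,allow_pickle=True)
```

```text
[513.73660497 -82.57724508 162.16906226] 5.672500406091477 [ 0.30118555 -0.34818103 -2.85158417] [318.76840384 160.81374011]
```

View pics/w2.png

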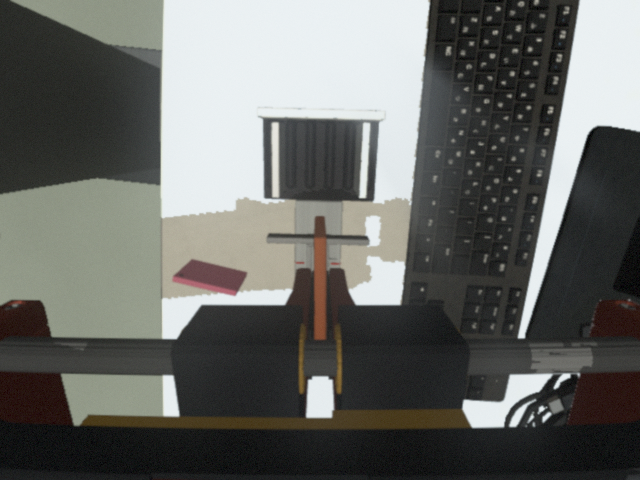

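Wrist view with the copper held (320,218–340). The carrier block spans (263–378, 119–200) with the end wall at rows 107–119. The standing coupons are at columns 276 and 362, rows ~122–198, and the free slots lie between them, so the middle slot is near column 320. The crossbar is at row 239 and the red marks are at row 263.

Run:
```python
from h import *
s=np.load('s2.npy',allow_pickle=True).item()
a=cv2.imread('pics/w2.png'); h=cv2.cvtColor(a,cv2.COLOR_BGR2HSV); g=a.max(2)
for r in (135,150,165,180,190): 
    v=g[r,255:390].astype(int); print(r,' '.join(map(str,v[::1])))if r==165 else None
ends=[]
for lo,hi in ((266,284),(354,372)):
    m=np.zeros_like(g); m[121:200,lo:hi]=(g[121:200,lo:hi]>150)*255
    n,l,st,ce=cv2.connectedComponentsWithStats(m); k=1+st[1:,4].argmax(); ys,xs=np.where(l==k)
    print(st[k],ce[k]); 
    p=[(xs[ys==r].mean(),r) for r in (ys.min()+2,ys.max()-2)]; print(p,[onz('wrist',(q[0],y),60,s).round(1) for q,y in zip(p,(ys.min(),ys.max()))])
    ends.append([onz('wrist',(q[0],y),60,s) for q,y in zip(p,(ys.min(),ys.max()))])
e=np.array(ends); print('mid',e.mean((0,1)).round(1)); d=(e[:,0]-e[:,1]).mean(0); print('ylen',np.linalg.norm(d),'ydir heading',np.degrees(np.arctan2(d[1],d[0])),'sep',np.linalg.norm((e[1]-e[0]).mean(0)))
d2=(e[1]-e[0]).mean(0);print('x heading',np.degrees(np.arctan2(d2[1],d2[0])))
for uv,z,n in [((260,108),40,'wallL'),((383,111),40,'wallR'),((320,104),40,'wall'),((264,199),24,'blkL'),((377,199),24,'blkR'),((299.5,263),14,'redL'),((334.5,263),14,'redR'),((268,237),37,'barL'),((368,241),37,'barR')]: print(n,onz('wrist',uv,z,s).round(1))
m=cv2.inRange(h,(172,90,60),(180,255,255))|cv2.inRange(h,(0,90,60),(3,255,255)); m[:,:290]=0;m[:,345:]=0;m[:250]=0;m[275:]=0
n,l,st,ce=cv2.connectedComponentsWithStats(m); print(st[1:],ce[1:],[onz('wrist',c,14,s).round(1) for c in ce[1:]])
```

```text
165 240 240 240 242 239 241 240 234 195 121 79 74 71 73 75 86 126 186 221 227 226 225 217 177 121 86 81 78 79 76 72 68 66 63 70 69 63 61 59 56 57 62 67 71 70 67 67 66 69 69 56 59 57 61 65 61 59 54 52 52 49 58 63 63 62 65 68 65 62 58 46 51 54 56 62 60 59 49 52 58 59 63 60 64 62 61 65 61 54 53 48 53 57 59 62 59 56 58 53 66 80 83 86 87 89 137 211 233 237 236 237 232 197 130 85 70 70 72 71 80 113 181 224 236 237 235 236 236 235 235 234 235 235 234 235
[271 122   8  76 541] [274.90018484 158.83548983]
[(np.float64(275.0), np.int64(124)), (np.float64(275.0), np.int64(195))] [array([468.3,  -1.8,  60. ]), array([473.4, -60.8,  60. ])]
[359 122  12  76 577] [364.27383016 159.23570191]
[(np.float64(366.5), np.int64(124)), (np.float64(362.0), np.int64(195))] [array([539.5,   6.7,  60. ]), array([544.8, -52.4,  60. ])]
mid [506.5 -27.1  60. ]
ylen 59.25543709591725 ydir heading 95.00362870227502 sep 71.79045499401194
x heading 6.7691279115352465
wallL [452.3   8.7  40. ]
wallR [554.3  18.4  40. ]
wall [501.5  17.6  40. ]
blkL [459.4 -69.9  24. ]
blkR [563.9 -57.5  24. ]
redL [ 498.5 -132.4   14. ]
redR [ 533.6 -128.2   14. ]
barL [ 467.6 -102.3   37. ]
barR [559.5 -95.3  37. ]
[[298 262   1   1   1]
 [301 262   1   1   1]
 [332 263   6   2   7]] [[298.         262.        ]
 [301.         262.        ]
 [334.71428571 263.28571429]] [array([ 496.9, -131.5,   14. ]), array([ 499.9, -131.1,   14. ]), array([ 533.8, -128.5,   14. ])]
```

```bash
python3 -c "
from h import *
s=np.load('s2.npy',allow_pickle=True).item()
a=cv2.imread('pics/w2.png'); h=cv2.cvtColor(a,cv2.COLOR_BGR2HSV)
m=cv2.inRange(h,(5,100,60),(20,255,255))
for r in (220,230,250,270,290): c=np.where(m[r,300:340])[0]+300; print(r,c.min(),c.max())
R,t=tool(s)
for z in (29,-21): print(proj('wrist',t+R@np.array([30,0,-z]),s),proj('wrist',t+R@np.array([-30,0,-z]),s))
to([506.3,-25.1,70],6.7)"
```

```text
220 317 322
230 320 323
250 315 325
270 314 325
290 314 326
[320.75931384 232.66804232] [320.58028099 347.7649202 ]
[320.51870776 211.5740319 ] [320.39707738 303.47117592]
at [513.8 -80.7 162.4] f [-0.1  0.7 -1.5] w 5.9 t 5.8
shift [56.  -0.8 92.4] turn [-0.001 -0.001  0.003]
```

Call:
send_rows(motion=[[[0, 30, -0.8, 10, 0, 0, 0], [0, 57, -0.8, 40, 0, 0, 0], [0, 57, -0.8, 75, 0, 0, 0], [0, 57, -0.8, 98, 0, 0, 0], [0, 57, -0.8, 107, 0, 0, 0], [0, 57, -0.8, 107, 0, 0, 0]]])

```text
time_s: 6.4
tool_pos: [505.7, -23.0, 55.0]
ee_rot: [-0.001, 0.663, 0.749, -0.0]
force: [0.4, -1.2, -1.8]
grip_width: 5.7
grip_force: 25.0
```

Run:
```python
from h import *
s,a=snap('wrist','w3.png'); np.save('s3.npy',s,allow_pickle=True)
to([506.2,-24.5,31],6.7)
cv2.imwrite('pics/w3c.png',cv2.convertScaleAbs(cv2.resize(a[60:290,200:440,::-1],None,fx=2.5,fy=2.5,interpolation=2),alpha=2))
```

```text
at [506.6 -23.4  56. ] f [-0.2  0.6 -2.6] w 5.5 t 6.45
shift [-1.  -0.5 25. ] turn [-0.    -0.001  0.005]
```

View pics/w3c.png

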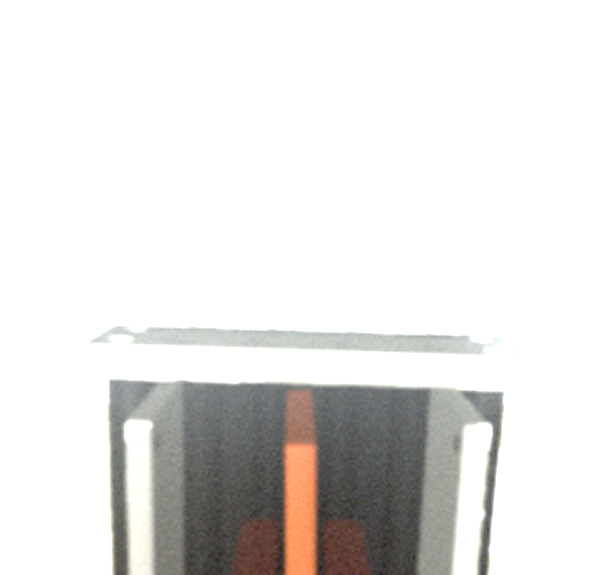

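The held copper sits at crop column 300, while the two standing coupons (139 and 477) and the block edges (110 and 503) centre near 307. The slot is therefore about 1–2 mm to +tool y; I'll compute it.

Run:
```python
from h import *
s=np.load('s3.npy',allow_pickle=True).item(); R,t=tool(s)
def T(uv,z): return (R.T@(onz('wrist',uv,z,s)-t)).round(1)
f=lambda c,r:(c/2.5+200-.3,r/2.5+60-.3)
for n,c,r,z in [('nearL',125,425,60),('nearR',153,425,60),('farL',463,425,60),('farR',492,425,60),('wallTopL',92,342,40),('wallTopR',517,347,40),('wallinL',109,382,40),('wallinR',504,390,40),('cu',285,445,84.5),('cuR',314,445,84.5)]: print(n,T(f(c,r),z))
im=cv2.imread('pics/w3.png'); g=cv2.cvtColor(im,cv2.COLOR_BGR2GRAY).astype(float)
print(g[221:229,240:402].mean(0).round().astype(int).tolist())
```

```text
nearL [ 25.3 -37.5  -4.9]
nearR [ 25.3 -31.6  -4.9]
farL [25.4 34.  -5. ]
farR [25.4 40.1 -5. ]
wallTopL [ 39.9 -48.3  15.1]
wallTopR [38.9 49.4 15. ]
wallinL [ 30.6 -44.9  15.1]
wallinR [28.8 47.  14.9]
cu [ 27.7  -3.2 -29.5]
cuR [ 27.7   2.1 -29.5]
[180, 174, 149, 107, 77, 70, 69, 70, 70, 73, 79, 87, 91, 92, 93, 95, 97, 97, 97, 96, 92, 89, 86, 85, 83, 82, 81, 78, 80, 80, 80, 79, 76, 68, 63, 60, 60, 60, 62, 61, 62, 60, 58, 58, 57, 57, 57, 57, 55, 60, 57, 58, 59, 58, 58, 58, 57, 56, 56, 56, 58, 54, 53, 53, 54, 54, 54, 56, 56, 54, 53, 53, 53, 54, 61, 67, 69, 68, 68, 68, 68, 68, 68, 66, 65, 60, 54, 53, 52, 50, 51, 51, 51, 52, 53, 53, 54, 53, 52, 52, 51, 50, 51, 52, 52, 52, 53, 53, 52, 55, 53, 54, 53, 54, 54, 53, 51, 50, 52, 52, 52, 53, 52, 54, 55, 55, 54, 53, 53, 53, 60, 71, 82, 84, 86, 86, 86, 86, 87, 86, 87, 87, 89, 89, 90, 91, 91, 92, 92, 88, 83, 82, 79, 74, 70, 68, 66, 64, 63, 66, 83, 127]
```

Call:
send_rows(motion=[[[0, -2, 1.4, 0, 0, 0, 0], [0, -2, 1.4, 3, 0, 0, 0], [0, -2, 1.4, 6, 0, 0, 0], [0, -2, 1.4, 9, 0, 0, 0], [0, -2, 1.4, 12, 0, 0, 0], [0, -2, 1.4, 15, 0, 0, 0], [0, -2, 1.4, 17, 0, 0, 0], [0, -2, 1.4, 17, 0, 0, 0]]])

```text
time_s: 7.25
tool_pos: [507.9, -26.6, 38.3]
ee_rot: [-0.0, 0.663, 0.748, -0.0]
force: [0.3, 0.0, -1.9]
grip_width: 6.1
grip_force: 25.0
```

Call:
send_rows(motion=[[[0, 0, 0, 2, 0, 0, 0], [0, 0, 0, 4, 0, 0, 0], [0, 0, 0, 5.5, 0, 0, 0], [0, 0, 0, 6.5, 0, 0, 0], [0, 0, 0, 7.3, 0, 0, 0], [0, 0, 0, 7.3, 0, 0, 0]]])

```text
time_s: 7.85
tool_pos: [508.0, -26.7, 31.3]
ee_rot: [-0.0, 0.663, 0.748, -0.0]
force: [-0.8, -0.3, -1.2]
grip_width: 5.9
grip_force: 25.0
```

Call:
send_rows(motion=[[[0, 0, 0, 0.8, 0, 0, 0], [0, 0, 0, 1.5, 0, 0, 0], [0, 0, 0, 1.5, 0, 0, 0]]])

```text
time_s: 8.15
tool_pos: [508.8, -26.6, 31.2]
ee_rot: [0.001, 0.663, 0.748, 0.0]
force: [-2.7, -0.4, 12.2]
grip_width: 5.6
grip_force: 25.2
```

Call:
send_rows(motion=[[[8, 0, 0, -0.8, 0, 0, 0], [12, 0, 0, -0.8, 0, 0, 0], [18, 0, 0, -0.8, 0, 0, 0], [24, 0, 0, -0.8, 0, 0, 0], [24, 0, 0, -0.8, 0, 0, 0], [24, 0, 0, -0.8, 0, 0, 0]]])

```text
time_s: 8.75
tool_pos: [508.1, -26.6, 30.6]
ee_rot: [-0.0, 0.663, 0.748, -0.0]
force: [0.1, -0.5, 0.1]
grip_width: 24.1
grip_force: 0.0
```

Call:
send_rows(motion=[[[24, 0, 0, -8, 0, 0, 0], [24, 0, 0, -20, 0, 0, 0], [24, 0, 0, -40, 0, 0, 0], [24, 0, 0, -70, 0, 0, 0], [24, 0, 0, -100, 0, 0, 0], [24, 0, 0, -120, 0, 0, 0], [24, 0, 0, -120, 0, 0, 0]]])

```text
time_s: 9.45
tool_pos: [510.1, -26.4, 154.4]
ee_rot: [0.002, 0.663, 0.748, 0.002]
force: [0.5, -0.0, -0.4]
grip_width: 24.2
grip_force: 0.0
```

```bash
python3 -c "
from h import *
# rack frame from measurement
to([519,-140,151],-83.3)"
```

```text
at [510.1 -26.4 154.4] f [ 0.5 -0.  -0.4] w 24.2 t 9.45
shift [-113.8   -4.8    3.6] turn [ 0.006 -0.003  1.574]
```

Call:
send_rows(motion=[[[80, -15, 0, 0, 0, 0, 0.14], [80, -30, 0, 0, 0, 0, 0.28], [80, -50, 0, 0, 0, 0, 0.42], [80, -70, -1, 0, 0, 0, 0.56], [80, -90, -2, 0, 0, 0, 0.7], [80, -110, -4, 0, 0, 0, 0.84], [80, -130, -5, 0, 0, 0, 0.98], [80, -141, -5, 0, 0, 0, 1.12], [80, -141, -5, 0, 0, 0, 1.26], [80, -141, -5, 0, 0, 0, 1.4], [80, -141, -5, 0, 0, 0, 1.54], [80, -141, -5, 0, 0, 0, 1.57]]])

```text
time_s: 10.65
tool_pos: [519.7, -167.1, 150.4]
ee_rot: [-0.0, 0.998, 0.059, -0.0]
force: [0.4, 0.3, -0.2]
grip_width: 79.8
grip_force: 0.0
```

Run:
```python
from h import *
s,a=snap('wrist','w4.png'); np.save('s4.npy',s,allow_pickle=True)
to([522,-167,151],-83.3)
s,b=snap('scene','sc4.png')
cv2.imwrite('pics/v4.png',np.hstack([cv2.convertScaleAbs(cv2.resize(a[100:340,120:520,::-1],(600,360),interpolation=2),alpha=1.2)])) 
cv2.imwrite('pics/v4b.png',cv2.convertScaleAbs(cv2.resize(b[160:300,280:460,::-1],(720,560),interpolation=2),alpha=1.2))
```

```text
at [ 519.8 -167.   150.5] f [ 0.5 -0.3 -0.2] w 79.9 t 10.7
shift [ 2.2  0.3 -0.5] turn [-0.     0.001  0.003]
```

View pics/w4.png

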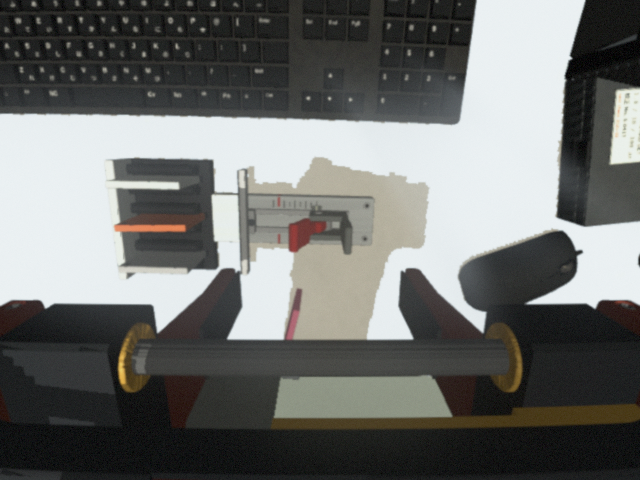

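The copper coupon stands in the middle slot (115–202, 225). The red marks are at column 279 (rows 201 and 239), the leg's index wings near (316,209), the red lever bar at (300,235), the thumb rest at (348,237), and the pink plate at (293,320).

Run:
```python
from h import *
s=np.load('s4.npy',allow_pickle=True).item(); R,t=tool(s)
im=cv2.imread('pics/w4.png'); h=cv2.cvtColor(im,cv2.COLOR_BGR2HSV)
m=cv2.inRange(h,(172,110,50),(180,255,255))|cv2.inRange(h,(0,110,50),(6,255,255)); m[:195]=0;m[262:]=0;m[:,:265]=0;m[:,:]*=1; m[:,340:]=0
n,l,st,ce=cv2.connectedComponentsWithStats(m)
for k in range(1,n):
    if st[k,4]>2: print(st[k],ce[k].round(1))
T=lambda uv,z:(R.T@(onz('wrist',uv,z,s)-t)).round(1)
for n_,uv,z in [('markT',(279,201),14),('markB',(279,239),14),('idxT',(316.5,210),14),('restTopOut lo',(351.5,251),83),('restTopOut hi',(352,219),83),('bar lo',(290,248),75),('bar',(289.5,222),75),('pink',(293,310),30),('rail end',(374,197),14),('rail endB',(374,244),14),('cu far',(115,228),60),('cu near',(187,229),60)]: print(n_,onz('wrist',uv,z,s).round(1),'tool',T(uv,z))
print('pink top',onz('top',(430,265),25))
c=cv2.resize(im[185:265,230:385],None,fx=5,fy=5,interpolation=2); cv2.imwrite('pics/w4c.png',cv2.convertScaleAbs(c,alpha=1.3))
```

```text
[290 220  36  32 643] [303.2 232.6]
markT [ 533.8 -128.9   14. ] tool [ 18.6 -36.3 136.4]
markB [ 497.3 -132.1   14. ] tool [-18.  -37.3 136.5]
idxT [ 529.5 -164.4   14. ] tool [ 10.1  -1.5 136.4]
restTopOut lo [ 514.5 -193.3   83. ] tool [-8.2 25.4 67.4]
restTopOut hi [ 539.  -190.2   83. ] tool [16.5 25.2 67.4]
bar lo [ 508.8 -146.6   75. ] tool [ -8.3 -21.6  75.5]
bar [ 529.4 -144.2   75. ] tool [ 12.4 -21.6  75.4]
pink [ 433. -153.   30.] tool [-84.4 -24.1 120.5]
rail end [ 547.9 -215.8   14. ] tool [ 22.4  51.7 136.4]
rail endB [ 503.1 -223.    14. ] tool [-23.   53.6 136.5]
cu far [504.1  -1.3  60. ] tool [   4.  -166.5   90.5]
cu near [510.3 -60.8  60. ] tool [   3.2 -106.6   90.5]
pink top [ 412.62536738 -151.6006951    25.        ]
```

View pics/w4c.png

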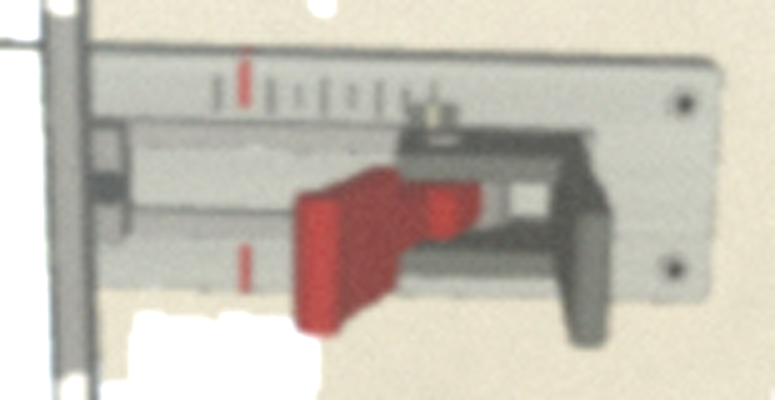

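Call:
send_rows(motion=[[[64, 0, 0.5, 20, 0, 0, 0], [64, 0, 0.5, 40, 0, 0, 0], [64, 0, 0.5, 50, 0, 0, 0], [64, 0, 0.5, 60, 0, 0, 0], [64, 0, 0.5, 70, 0, 0, 0], [64, 0, 0.5, 80, 0, 0, 0], [64, 0, 0.5, 90, 0, 0, 0], [64, 0, 0.5, 96, 0, 0, 0], [64, 0, 0.5, 96, 0, 0, 0], [64, 0, 0.5, 96, 0, 0, 0]]])

```text
time_s: 11.75
tool_pos: [520.3, -167.7, 54.8]
ee_rot: [0.0, 0.998, 0.06, 0.0]
force: [0.5, 0.1, -0.2]
grip_width: 63.9
grip_force: 0.0
```

Clear on both sides, with no contact. Next I push until the pad meets the rest.

Call:
send_rows(motion=[[[64, 0, -2, 0, 0, 0, 0], [64, 0, -4, 0, 0, 0, 0], [64, 0, -6, 0, 0, 0, 0], [64, 0, -8, 0, 0, 0, 0], [64, 0, -10, 0, 0, 0, 0], [64, 0, -12, 0, 0, 0, 0], [64, 0, -12, 0, 0, 0, 0]]])

```text
time_s: 12.45
tool_pos: [518.9, -156.0, 54.9]
ee_rot: [0.0, 0.998, 0.06, 0.0]
force: [-0.2, -2.5, 0.7]
grip_width: 63.8
grip_force: 1.1
```

Call:
send_rows(motion=[[[64, 0, -4, 0, 0, 0, 0], [64, 0, -8, 0, 0, 0, 0], [64, 0, -12, 0, 0, 0, 0], [64, 0, -16, 0, 0, 0, 0], [64, 0, -20, 0, 0, 0, 0], [64, 0, -23, 0, 0, 0, 0], [64, 0, -26, 0, 0, 0, 0], [64, 0, -27, 0, 0, 0, 0], [64, 0, -27, 0, 0, 0, 0]]])

```text
time_s: 13.35
tool_pos: [515.5, -128.8, 54.8]
ee_rot: [0.0, 0.998, 0.061, 0.0]
force: [3.4, -2.8, 1.3]
grip_width: 63.9
grip_force: 1.7
```

Run:
```python
from h import *
s,a=snap('wrist','w5.png'); np.save('s5.npy',s,allow_pickle=True); R,t=tool(s); print(t,s['force'],s['grip_width'])
print(proj('wrist',[516,-130,14],s),proj('wrist',[533.8,-128.9,14],s))
u,v=proj('wrist',[528,-130,14],s).astype(int)
cv2.imwrite('pics/w5c.png',cv2.convertScaleAbs(cv2.resize(a[150:300,u-100:u+100,::-1],None,fx=4,fy=4,interpolation=2),alpha=1.4))
print(u)
```

```text
[ 515.54062976 -128.76646711   54.80602332] [ 3.44762607 -2.82425111  1.25436075] 63.94458671279325
[319.52279343 250.79110538] [321.14150622 225.07255311]
321
```

View pics/w5c.png

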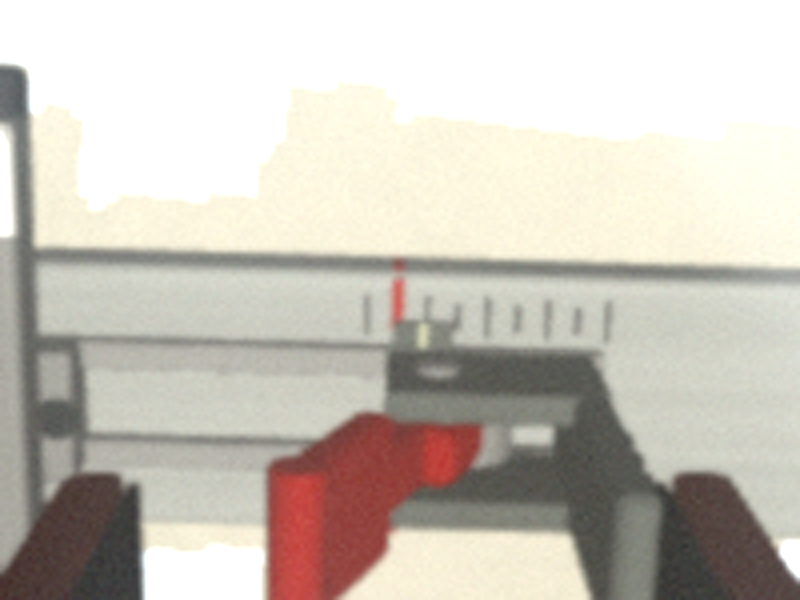

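The index (423,335) is 25 px, about 4.1 mm, short of the mark (398,320), at roughly 6.1 px/mm. The rail runs about 1.6° off my tool axis, so I correct both.

Call:
send_rows(motion=[[[64, 0.5, -1.5, 0, 0, 0, 0.01], [64, 1, -3, 0, 0, 0, 0.02], [64, 1.1, -4, 0, 0, 0, 0.026], [64, 1.1, -4.2, 0, 0, 0, 0.026], [64, 1.1, -4.2, 0, 0, 0, 0.026], [64, 1.1, -4.2, 0, 0, 0, 0.026]]])

```text
time_s: 14.0
tool_pos: [515.7, -124.7, 54.6]
ee_rot: [-0.0, 0.999, 0.047, -0.0]
force: [1.3, -3.2, 2.5]
grip_width: 64.1
grip_force: 1.8
```

```bash
cat > gap.py <<'E'
from h import *
import sys
s,a=snap('wrist',sys.argv[1]); R,t=tool(s); print(t.round(1),np.round(s['force'],1),s['grip_width'],s['grip_force'])
h=cv2.cvtColor(np.ascontiguousarray(a[:,:,::-1]),cv2.COLOR_BGR2HSV); g=a.astype(int)
m=(((h[:,:,0]>172)|(h[:,:,0]<5))&(h[:,:,1]>100)&(h[:,:,2]>60)).astype(np.uint8)
ys,xs=np.where(m[205:229,290:350]); print('mark',xs.mean()+290,xs.min()+290,xs.max()+290,len(xs))
# index: pale line on dark wing
for r in range(228,240): print(r,a[r,305:345].mean(1).round().astype(int).tolist())
E
python3 gap.py w6.png
```

```text
[ 515.7 -124.7   54.6] [ 1.3 -3.2  2.5] 64.109872359735 1.7680949717760086
mark 325.5 325 326 16
228 [143, 145, 143, 146, 141, 146, 141, 144, 142, 142, 145, 137, 118, 107, 125, 138, 144, 143, 138, 119, 97, 97, 127, 143, 142, 144, 136, 119, 106, 125, 142, 142, 141, 143, 138, 118, 125, 140, 140, 144]
229 [145, 148, 144, 147, 146, 144, 144, 142, 145, 143, 144, 137, 118, 104, 125, 139, 144, 141, 137, 116, 95, 101, 122, 140, 141, 140, 138, 115, 104, 127, 141, 143, 143, 144, 135, 116, 125, 140, 143, 143]
230 [145, 143, 144, 143, 144, 142, 144, 145, 144, 143, 146, 136, 117, 100, 114, 127, 129, 130, 125, 113, 97, 100, 116, 129, 127, 130, 125, 107, 105, 124, 139, 143, 144, 144, 137, 116, 121, 138, 144, 144]
231 [141, 144, 144, 145, 143, 144, 140, 144, 143, 140, 144, 138, 113, 91, 91, 98, 98, 100, 97, 94, 105, 113, 109, 102, 97, 101, 97, 90, 100, 124, 139, 138, 141, 142, 136, 117, 121, 137, 140, 141]
232 [142, 143, 144, 141, 143, 142, 141, 144, 140, 143, 141, 136, 115, 90, 87, 93, 92, 92, 93, 101, 123, 138, 125, 105, 93, 92, 94, 94, 107, 128, 137, 142, 141, 140, 137, 121, 126, 140, 140, 142]
2
[... 607 characters left out ...]
18, 117, 117, 118, 117, 119, 123, 119, 119, 116, 106, 95, 93, 90, 87, 88, 97, 120, 134, 119, 99, 90, 87, 93, 92, 101, 114, 127, 128, 129, 128, 129, 129, 127, 130, 133, 129]
237 [101, 102, 98, 100, 100, 99, 98, 98, 99, 98, 100, 99, 98, 90, 87, 80, 85, 83, 81, 85, 99, 109, 100, 87, 84, 83, 88, 85, 86, 90, 95, 95, 94, 94, 94, 95, 94, 96, 95, 96]
238 [110, 114, 112, 107, 113, 113, 111, 111, 108, 114, 111, 111, 101, 90, 80, 79, 78, 81, 80, 78, 78, 83, 85, 77, 81, 79, 82, 80, 78, 78, 78, 80, 82, 80, 79, 81, 79, 81, 78, 82]
239 [125, 126, 127, 127, 129, 128, 126, 127, 128, 125, 127, 122, 103, 76, 70, 68, 67, 69, 71, 67, 70, 72, 68, 72, 72, 71, 70, 69, 70, 68, 70, 69, 65, 68, 67, 68, 68, 68, 69, 67]
```

Index (326.0) and mark (325.5) now line up. Next I close the gripper while backing the centre off by half, so the outer pad stays where it is.

Call:
send_rows(motion=[[[62, 0, 1, 0, 0, 0, 0], [60, 0, 2, 0, 0, 0, 0], [58, 0, 3, 0, 0, 0, 0], [56, 0, 4, 0, 0, 0, 0], [54, 0, 5, 0, 0, 0, 0], [52, 0, 6, 0, 0, 0, 0], [52, 0, 6, 0, 0, 0, 0]]], force=30)

```text
time_s: 14.75
tool_pos: [516.3, -131.0, 54.6]
ee_rot: [0.0, 0.999, 0.047, -0.0]
force: [-1.0, -3.7, 1.4]
grip_width: 52.0
grip_force: 2.0
```

```bash
python3 gap.py w7.png | sed -n '1,2p;8,9p'
```

```text
[ 516.3 -131.    54.6] [-1.  -3.7  1.4] 51.983888399942174 2.0382754504680634
mark 315.53333333333336 315 316 15
233 [143, 139, 133, 111, 101, 100, 95, 91, 93, 93, 103, 130, 143, 128, 104, 93, 94, 93, 94, 109, 129, 138, 138, 142, 138, 135, 132, 138, 138, 145, 142, 141, 133, 115, 120, 139, 140, 143, 141, 139]
234 [141, 144, 138, 122, 110, 102, 94, 93, 92, 92, 102, 132, 145, 127, 103, 94, 92, 93, 97, 106, 128, 140, 144, 143, 140, 140, 138, 142, 142, 141, 143, 141, 136, 119, 124, 137, 141, 143, 142, 142]
```

Call:
send_rows(motion=[[[52, 0, -0.8, 0, 0, 0, 0], [50, 0, 0.2, 0, 0, 0, 0], [48, 0, 1.2, 0, 0, 0, 0], [46, 0, 2.2, 0, 0, 0, 0], [44, 0, 3.2, 0, 0, 0, 0], [43, 0, 3.7, 0, 0, 0, 0], [43, 0, 3.7, 0, 0, 0, 0]]])

```text
time_s: 15.5
tool_pos: [516.7, -134.6, 54.6]
ee_rot: [0.0, 0.999, 0.047, -0.0]
force: [-1.6, -3.4, 1.8]
grip_width: 43.0
grip_force: 4.1
```

```bash
python3 gap.py w8.png | sed -n '1,2p;8,9p'
```

```text
[ 516.7 -134.6   54.6] [-1.6 -3.4  1.8] 43.04855222413713 4.1279928758740425
mark 310.46666666666664 310 311 15
233 [92, 95, 92, 98, 119, 138, 129, 107, 96, 93, 94, 95, 95, 103, 125, 139, 140, 143, 141, 137, 125, 130, 138, 141, 142, 141, 135, 115, 106, 125, 139, 138, 143, 142, 137, 133, 135, 140, 142, 140]
234 [93, 93, 90, 99, 116, 140, 132, 108, 95, 92, 94, 94, 96, 109, 131, 141, 143, 140, 141, 141, 139, 142, 143, 142, 142, 143, 139, 122, 116, 128, 142, 142, 143, 144, 140, 141, 139, 144, 141, 143]
```

Call:
send_rows(motion=[[[41, 0, 1, 0, 0, 0, 0], [39, 0, 2, 0, 0, 0, 0], [37, 0, 3, 0, 0, 0, 0], [35, 0, 4, 0, 0, 0, 0], [33, 0, 5, 0, 0, 0, 0], [32, 0, 5.5, 0, 0, 0, 0], [31, 0, 6, 0, 0, 0, 0], [29, 0, 6, 0, 0, 0, 0], [27, 0, 6, 0, 0, 0, 0], [27, 0, 6, 0, 0, 0, 0]]], force=40)

```text
time_s: 16.55
tool_pos: [517.5, -142.7, 54.8]
ee_rot: [0.001, 0.999, 0.047, 0.0]
force: [-0.9, -9.3, 2.4]
grip_width: 28.6
grip_force: 40.0
```

```bash
python3 gap.py w9.png | sed -n '1,2p;8,9p'; python3 -c "
import cv2;a=cv2.imread('pics/w9.png')[100:340,160:480];cv2.imwrite('pics/w9c.png',cv2.convertScaleAbs(cv2.resize(a,None,fx=2.5,fy=2.5,interpolation=2),alpha=1.4))"
```

```text
[ 517.5 -142.7   54.8] [-0.9 -9.3  2.4] 28.561586904666395 40.00047326087952
mark 297.61538461538464 297 298 13
233 [97, 103, 119, 135, 141, 141, 144, 137, 130, 135, 140, 143, 140, 142, 138, 120, 124, 137, 144, 144, 142, 141, 135, 127, 131, 140, 141, 141, 142, 133, 113, 112, 127, 142, 144, 143, 142, 137, 127, 132]
234 [97, 101, 120, 135, 142, 144, 143, 141, 141, 139, 141, 140, 142, 145, 137, 122, 125, 140, 142, 144, 143, 141, 141, 141, 142, 140, 143, 142, 141, 136, 122, 120, 134, 142, 143, 144, 143, 142, 140, 141]
```

View pics/w9c.png

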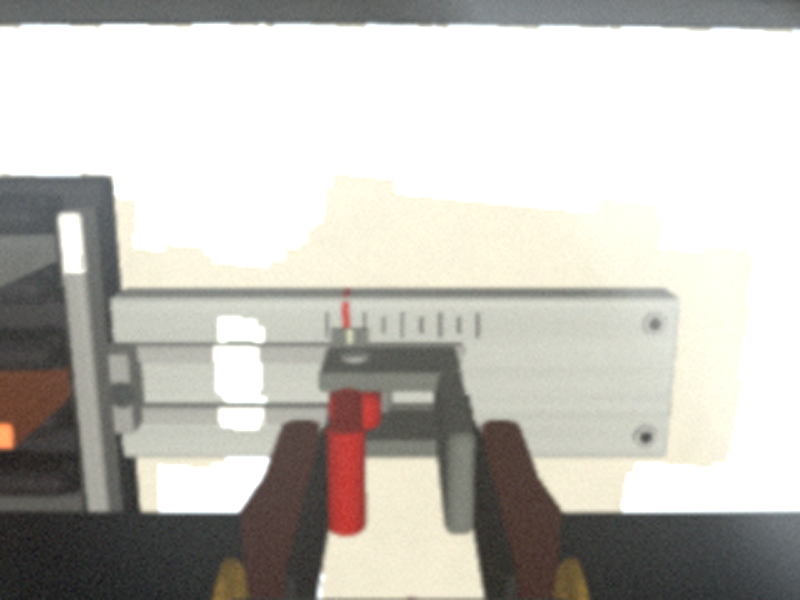

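The lever is upright between the pads, parallel to the thumb rest. The index (349,337) is about 1 mm from the mark (346,315), and the copper still stands at left. I let it settle and recheck.

Call:
send_rows(motion=[[[27, 0, 0, 0, 0, 0, 0], [27, 0, 0, 0, 0, 0, 0], [27, 0, 0, 0, 0, 0, 0], [27, 0, 0, 0, 0, 0, 0], [27, 0, 0, 0, 0, 0, 0]]])

```text
time_s: 17.1
tool_pos: [517.5, -142.7, 54.8]
ee_rot: [0.001, 0.999, 0.047, 0.0]
force: [-1.1, -9.3, 0.9]
grip_width: 28.8
grip_force: 40.0
```

```bash
sed -i 's/305:345/285:312/' gap.py; python3 gap.py w10.png | sed -n '1,2p;8,9p'
python3 - <<'E'
from h import *
a=cv2.imread('pics/w10.png'); b=cv2.imread('pics/w9.png'); print(cv2.absdiff(a,b)[180:320].mean())
s,t=snap('top','top2.png'); t=cv2.cvtColor(t,cv2.COLOR_RGB2HSV); m=cv2.inRange(t,(5,100,60),(20,255,255)); m[:190]=0; m[260:]=0
n,l,st,ce=cv2.connectedComponentsWithStats(m)
for k in range(1,n):
    if st[k,4]>15: print(st[k],onz('top',ce[k],60).round(1))
E
```

```text
[ 517.5 -142.7   54.8] [-1.1 -9.3  0.9] 28.807762388587506 40.00046253204346
mark 297.53333333333336 297 298 15
233 [144, 143, 146, 144, 138, 118, 117, 112, 99, 96, 96, 96, 101, 120, 140, 140, 114, 97, 96, 95, 96, 100, 121, 136, 139, 145, 140]
234 [144, 145, 144, 143, 137, 123, 123, 114, 102, 92, 93, 94, 98, 116, 138, 137, 114, 98, 95, 95, 96, 103, 119, 136, 144, 143, 144]
1.628017113095238
[350 210  33   8 161] [506.7 -27.5  60. ]
```

```bash
python3 -c "
from h import *
print(sign_off())"
```

```text
the job is handed in; nothing more can be done
None
```

The job is handed in, with no verdict shown. By my last measurements, the copper coupon stands in the middle slot, the leg index is about 1.2 mm from the red mark (limit 3 mm), the lever looks fully closed and is pinched against the thumb rest at 40 N, and I saw no sign that another coupon moved.

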